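# Load a reagent bottle into the analyser's carousel

### The arm

A 7-joint arm with a two-finger parallel gripper is mounted at the origin on the work surface. World frame = base frame: x ahead of the robot, y to its left, z up, the work surface at z = 0. Lengths are in m, angles in degrees, forces in N, time in s.
With the tool pointing down it reaches from about 0.425 to 0.95 m from the base axis. Payload 4.7 kg.
Tool frame: the origin (TCP) lies between the finger pads, 19 mm behind the fingertips; this is the grasp point; z points along the fingers, y is the line along which they close (so a half turn about z gives the same grasp; the last joint's range is limited). The gripper opens to 85 mm and grips with 20 to 120 N. Pads are 22 mm wide; open, the fingers measure 114 mm over their backs; the gripper's body (76 mm by 85 mm) begins 54 mm behind the grasp point. The pads swing forward as they close: fully open they stand 13 mm farther back than shut.
Start: joints at [73.631, 26.849, -2.785, 87.806, 1.381, 65.374, -4.715], TCP at [0.171, -0.653, 0.25] pointing down, gripper open.
Joint ranges: [-148.3, 148.3], [-19.14, 114.17], [-79.39, 73.82], [5.75, 140.21], [-59.74, 239.74], [12.07, 113.84], [-152.46, 152.46]. Speed limits (degrees/s): [147.25, 147.25, 180, 180, 180, 180, 180].

### API

Orientations are given as [roll, pitch, yaw] about the fixed x, y, z axes, in that order (R = Rz(yaw) Ry(pitch) Rx(roll)).
In Python, from rig import r, imaging gives the robot as it stands. The module is installed in compiled form; this text tells all that it offers.
- The arm moves only by the tool arm_command, never from a script. Its argument "commands" is a list of rows, each a list of 7 numbers: the turn, a rotation vector about the world's x, y, z in rad, then the shift along the world's x, y, z in m, then the opening, from 0 (shut) to 1 (fully open). In form: [[wx, wy, wz, tx, ty, tz, jaw], ...]. A call has exactly 5 rows; each row shifts and turns the commanded pose from where the row before left it; what a row does not reach is not made up. A row lasts 1/8 s, in which the tool goes at most 62.5 mm and 10.7 degrees, less where a joint would pass 70% of its speed; a pose out of reach is approached as far as the arm can. A call with a gripper value outside its range is refused whole. The fingers move at their own pace and stop on an object; "squeeze" is the grip in N (left out, the last holds). Time passes only in rows, so rows that do not move let the fingers close, or fill a call up. It gives the time, the measured TCP pose, the force, the opening and the grip force at its end, in the units of the state.
- r.get_state(): the state, without advancing time (a new reading comes with each control period).
- imaging.grab_frame(name): name is "scene" or "top"; returns a dict with "img" (384x512x3 uint8, red, green, blue), "fx", "fy", "cx", "cy" (pixels), "extrinsics" (4x4, takes a point from world to camera coordinates). Camera axes: x right, y down, z forward; pixel columns grow to the right and rows downward; lengths in m; the calibration is good to about 2 mm. A picture is of the moment at which its call begins. There is no depth.
- r.hand_in(): hands the job in; it is judged then, once.
The state is a dict: "time_s": time; "joint_positions": joint angles; "qvel": joint speeds; "joint_efforts": joint torques, N m; "position": TCP position; "eef_rot": TCP orientation; "wrist_force": force on the tool from outside, world axes, zero at the start; "moment": the same for the moment, N m; "gripper_width": opening from 0.0 (shut) to 1.0 (fully open); "grasp_force": force on a finger pad.
Only numpy, scipy, OpenCV 4.12 (cv2) and the standard library are available. Lean on these libraries where they do the work, as an engineer would, in place of code of your own. Each camera call takes 0.05 s, during which the arm holds its last target. There are 200 camera calls.

### The job

Load the blue-capped reagent bottle into the analyser: turn the reagent carousel until the empty blue bay stands squarely in the loading window, lined up with the orange arrow, then lower the bottle into the blue bay until it is fully home and let go, with the bay still at the window. Do not drop the bottle in, and leave the yellow-capped bottle, the tip box and the marker where they are.

Things in the scene. Friction and masses are not known exactly. Their poses are not given: they have to be found in the camera images.
- bottle: loose reagent bottle with a BLUE cap, 40 to 85 g, standing upright on the bench. White round body 34 mm in diameter up to 44 mm; tall blue cap 28 mm in diameter from 47 to 82 mm above its foot. Origin: centre of its underside; z runs up the bottle. Take it by the cap (a tool point 70 mm above the foot keeps the fingertips off the wider body)
- yellow_bottle: a bottle of the same size with a YELLOW cap, loose on the bench, to be left alone. Origin: centre of its underside
- tip_box: loose pink box of pipette tips with a clear lid, 122 x 87 x 60 mm, on the bench, to be left alone. Origin: centre of its underside
- marker: loose marker pen lying on the bench, about 125 mm long, 14 mm thick, white with a blue cap, to be left alone. Origin: under its middle
- analyser: white bench analyser, fixed, its front turned to the robot's right. Origin: on the bench under the carousel's vertical axis; z up; -x is its front, with the loading window. Carousel housing 340 x 340 mm about the axis, clear flat cover with its top 139 mm high; ahead of x = -90 mm the front slopes down to 85 mm high at x = -170. Behind, x = 175 to 380 mm, the module with the screen, 250 mm high
- carousel (a joint): carousel angle (rad) about the analyser's vertical axis, counter-clockwise from above; 0 (or a whole turn): blue bay exactly at the window. No stops; friction (0.12 N m) keeps it where it is left. Six bays 60 degrees apart, counter-clockwise: blue, three white, yellow, white. The white ones are full (white-capped bottles, tops 135 mm high, under the cover); blue and yellow are empty
- knob (a point): grip point on the carousel's axis, 166 mm above the bench, in the black bar knob that turns the carousel: an upright bar 60 mm long, 14 mm wide, from 132 to 182 mm above the bench, to be pinched across its 14 mm. It turns with the carousel; the bar lies along the radius to the blue bay, its end with the blue inlay on that side
- blue_bay (a point): empty bay with BLUE walls: square pocket leaning 30 degrees outward. Origin: centre of its inner floor, 68 mm from the carousel's axis. z: up the pocket, along a loaded bottle (top leans out); x: outward and 30 degrees down; y: level. Inside 42 x 42 mm, 36 mm deep (inner wall 26), walls 3 mm. A bottle that is home stands on the floor and leans on the outer wall, its origin about 4 mm to +x
- yellow_bay (a point): the other empty bay, YELLOW walls, same shape, two places clockwise from the blue bay seen from above; not to be used
- load_point (a point): fixed point where the blue bay's origin must stand: 68 mm in front of the carousel's axis, 55 mm above the bench, in the middle of the loading window. The window is an open slot in the cover, 130 mm wide (|y| under 65 mm), from the front to 68 mm behind the axis, so that the knob stands in it too. Its front ledge is 89 mm high and bears the orange arrow, pointing at the axis

How it is judged:
By the outcome, as a careful person would: the job done as asked, in the order asked, and still so for the second after the job is handed in, with the robot touching nothing.
It also fails if it takes over 70 s, if anything falls off the work surface, if the arm or the gripper's body presses on something with over 40 N, if the wrist force passes 120 N, or if a joint passes its speed limit or range.

## Working session

There is one attempt and no reset: what is moved stays moved. The work goes in short steps, Python scripts to look and compute and a tool call to move; the robot and the scene stay as the last step left them, time stands still between calls to the robot, and variables do not carry over. Pictures are saved under pics/ and viewed, at most 10 in all, crops included, and the job is handed in when it is done.

Besides the shell and the picture viewer there is one more tool, called after "Call:" as name([rows], argument=value, ...), one row to a line, values as JSON. arm_command: Moves the arm, as the interface text tells. Its arguments: {"type":"object","properties":{"commands":{"type":"array"},"squeeze":{"type":"number"}},"required":["commands"]}

```bash
mkdir -p pics; cat > h.py <<'E'
import numpy as np, cv2
from rig import r, imaging
def grab(n):
    f=imaging.grab_frame(n); return f
def save(f,name): cv2.imwrite('pics/'+name,cv2.cvtColor(f['img'],cv2.COLOR_RGB2BGR))
def ray(f,u,v):
    E=np.array(f['extrinsics']);R=E[:3,:3];t=E[:3,3]
    d=R.T@np.array([(u-f['cx'])/f['fx'],(v-f['cy'])/f['fy'],1]);return -R.T@t,d/np.linalg.norm(d)
def onz(f,u,v,z):
    c,d=ray(f,u,v);return c+d*(z-c[2])/d[2]
def tri(f1,p1,f2,p2):
    c1,d1=ray(f1,*p1);c2,d2=ray(f2,*p2)
    s=np.linalg.lstsq(np.c_[d1,-d2],c2-c1,rcond=None)[0]
    a=c1+s[0]*d1;b=c2+s[1]*d2;return (a+b)/2,np.linalg.norm(a-b)
def proj(f,p):
    E=np.array(f['extrinsics']);q=E[:3,:3]@np.array(p)+E[:3,3]
    return f['fx']*q[0]/q[2]+f['cx'],f['fy']*q[1]/q[2]+f['cy']
def blobs(f,lo,hi,amin=25):
    h=cv2.cvtColor(f['img'],cv2.COLOR_RGB2HSV);m=cv2.inRange(h,np.array(lo),np.array(hi))
    n,l,s,c=cv2.connectedComponentsWithStats(m)
    return [(s[i].tolist(),c[i].round(1).tolist()) for i in range(1,n) if s[i,4]>=amin]
E
python3 - <<'E'
from h import *
for n in('scene','top'):
    f=grab(n);save(f,n+'1.png');c,d=ray(f,256,192);print(n,c.round(3),d.round(3),f['fx'])
    print('blue',blobs(f,(100,120,60),(125,255,255)));print('yel',blobs(f,(22,120,100),(35,255,255)));print('or',blobs(f,(5,150,120),(18,255,255)))
print(r.get_state())
E
```

```text
scene [1.095 0.604 0.88 ] [-0.435 -0.639 -0.634] 462.9743927849413
blue [([0, 0, 69, 119, 6455], [29.5, 51.9]), ([168, 0, 10, 25, 181], [172.9, 11.1]), ([172, 33, 18, 25, 258], [179.7, 43.6]), ([96, 90, 32, 5, 37], [111.3, 92.1]), ([264, 166, 8, 5, 28], [267.1, 168.0])]
yel [([168, 68, 16, 10, 86], [174.3, 73.0]), ([150, 78, 27, 13, 154], [162.3, 84.2]), ([219, 176, 9, 5, 38], [223.3, 178.1]), ([287, 252, 12, 15, 103], [292.8, 259.4])]
or [([238, 275, 12, 7, 39], [244.2, 278.1])]
top [ 0.473 -0.193  1.001] [ 0.098  0.016 -0.995] 360.81696084516403
blue [([132, 148, 15, 18, 92], [139.7, 159.5]), ([127, 165, 6, 7, 30], [129.3, 167.8]), ([291, 228, 10, 10, 79], [295.8, 232.5]), ([28, 245, 14, 10, 29], [34.8, 250.5]), ([45, 244, 12, 8, 28], [50.9, 247.5]), ([335, 249, 15, 8, 54], [342.2, 252.6]), ([59, 252, 19, 9, 43], [69.0, 255.7]), ([91, 254, 7, 13, 25], [94.2, 259.1]), ([80, 259, 11, 10, 29], [84.7, 263.4]), ([52, 262, 15, 11, 44], [59.8, 266.6]), ([78, 268, 10, 14, 32], [82.4, 274.0]), ([67, 281, 11, 8, 25], [71.7, 283.8])]
yel [([300, 176, 10, 11, 77], [304.7, 181.3])]
or [([169, 123, 5, 9, 30], [171.0, 127.7])]
{'time_s': 0.1, 'joint_positions': array([73.63133997, 26.89309803, -2.78514766, 87.86737952,  1.37948552,
       65.37370029, -4.7154714 ]), 'qvel': array([-0.10344629, -0.09127582, -0.00086243, -0.05342506, -0.08887264,
        0.00686307,  0.02370425]), 'joint_efforts': array([ 1.00213761e-03, -5.11516964e+01, -4.66741598e-02, -2.38388371e+01,
        1.08312664e-02,  4.38773204e-03,  2.32370752e-05]), 'position': array([ 0.17133762, -0.65238631,  0.2490578 ]), 'eef_rot': array([-1.79899319e+02,  1.86211860e-03,  1.47146567e+01]), 'wrist_force': array([0.56448244, 0.75508418, 0.35617779]), 'moment': array([ 0.02726721, -0.02592591, -0.0095903 ]), 'grasp_force': 0.0, 'gripper_width': 1.003965008551329}
```

View pics/scene1.png

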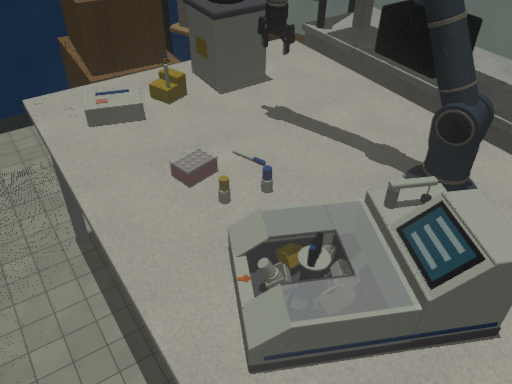

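View pics/top1.png

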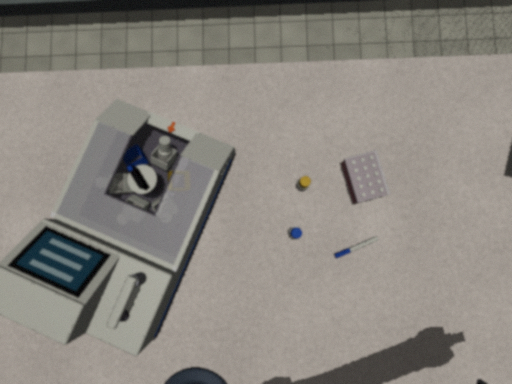

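The scene view shows the blue cap at (267,172), yellow cap at (224,182), knob at about (315,250) and arrow at (244,278). In the top view the blue cap is at (296,232), knob near (142,180), arrow at (171,128) and the blue bay up-left of the knob at about (135,157).

```bash
python3 - <<'E'
from h import *
s=grab('scene');t=grab('top')
a=cv2.resize(t['img'][100:225,95:205],None,fx=4.5,fy=4.5,interpolation=cv2.INTER_CUBIC)
b=cv2.resize(s['img'][205:320,225:365],None,fx=4.5,fy=4.5,interpolation=cv2.INTER_CUBIC)
h=max(a.shape[0],b.shape[0])
cv2.imwrite('pics/topc.png',a[:,:,::-1]);cv2.imwrite('pics/scenec.png',b[:,:,::-1])
print('cap',tri(t,(295.8,232.5),s,(267.1,168)), onz(t,295.8,232.5,.082),onz(s,267.1,168,.082))
print('ycap',tri(t,(304.7,181.3),s,(223.3,178.1)))
print('arrow',tri(t,(171,127.7),s,(244.2,278.1)),onz(t,171,127.7,.089))
E
```

```text
cap (array([ 0.45860254, -0.2755719 ,  0.08114998]), np.float64(0.0005215442649933705)) [ 0.45840986 -0.27533515  0.082     ] [ 0.45947636 -0.27480745  0.082     ]
ycap (array([ 0.58895562, -0.30327492,  0.07997401]), np.float64(0.0020564165394161716))
arrow (array([0.73753068, 0.03974342, 0.08838626]), np.float64(0.0011239962036507002)) [0.7368956 0.0399166 0.089    ]
```

View pics/topc.png

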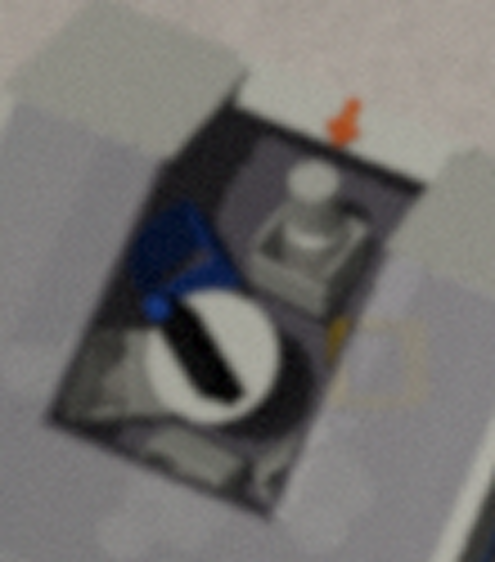

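View pics/scenec.png

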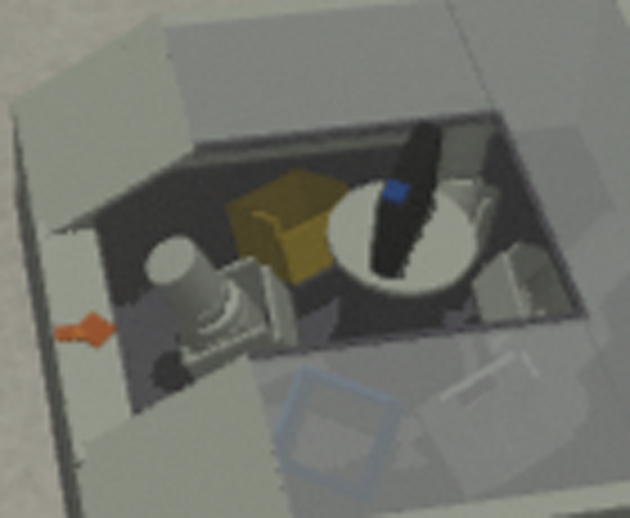

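The crops show the hub disc (top crop (213,357), scene crop (403,238)), the inlay (157,307)/(397,190), the window's rear corners (48,420),(270,518) / (500,112),(585,317), and the blue bay left of the window with a full white bay at the arrow.

```bash
python3 - <<'E'
from h import *
s=grab('scene');t=grab('top')
T=lambda u,v:(95+(u+.5)/4.5-.5,100+(v+.5)/4.5-.5)
S=lambda u,v:(225+(u+.5)/4.5-.5,205+(v+.5)/4.5-.5)
P=lambda n,a,b:(lambda q:(print(n,q[0].round(4),round(q[1],4)),q[0])[1])(tri(t,T(*a),s,S(*b)))
hub=P('hub',(213,357),(403,238));inl=P('inlay',(157,307),(397,190))
# A rear corners: robot-right in image
c1=P('rearA',(48,420),(585,317));c2=P('rearB',(270,518),(500,112))
A=P('arrowtip',(342,148),(115,328))
for n,uv,z in(('hub',(213,357),.132),('inl',(157,307),.182),('c1',(48,420),.139),('c2',(270,518),.139),('tip',(342,148),.089),('fl',(237,103),.089),('fr',(424,186),.089),('barend',(232,392),.132)):print(n,onz(t,*T(*uv),z).round(4))
for n,uv,z in(('hub',(403,238),.132),('inl',(397,190),.182),('c1',(585,317),.139),('c2',(500,112),.139),('far top',(428,125),.182),('near bottom',(388,277),.132)):print('S',n,onz(s,*S(*uv),z).round(4))
# hull of blob for orange tail -> arrow axis
h=cv2.cvtColor(t['img'],cv2.COLOR_RGB2HSV);m=cv2.inRange(h,(5,120,100),(18,255,255));m[:110]=0;m[150:]=0
print(cv2.fitLine(cv2.findNonZero(m),2,0,.01,.01).ravel())
E
```

```text
hub [0.598  0.1025 0.129 ] 0.0013
inlay [0.617  0.1138 0.1828] 0.0014
rearA [0.5641 0.1911 0.1364] 0.0033
rearB [0.5082 0.0683 0.1386] 0.0028
arrowtip [0.7249 0.0423 0.0849] 0.001
hub [0.5981 0.1011 0.132 ]
inl [0.6177 0.1136 0.182 ]
c1 [0.5651 0.1888 0.139 ]
c2 [0.5092 0.0673 0.139 ]
tip [0.7242 0.041  0.089 ]
fl [0.7528 0.1025 0.089 ]
fr [ 0.7003 -0.0066  0.089 ]
barend [0.5785 0.0905 0.132 ]
S hub [0.5994 0.1049 0.132 ]
S inl [0.6159 0.1136 0.182 ]
S c1 [0.5645 0.1934 0.139 ]
S c2 [0.5072 0.0694 0.139 ]
S far top [0.5763 0.0884 0.182 ]
S near bottom [0.6212 0.1203 0.132 ]
[  0.4252645  -0.9050691 171.09525   127.309525 ]
```

Call:
arm_command([
  [0,0,0.02,0.026,0.048,0.004,1],
  [0,0,0.02,0.028,0.05,0.004,1],
  [0,0,0.02,0.028,0.05,0.004,1],
  [0,0,0.02,0.028,0.05,0.004,1],
  [0,0,0.02,0.028,0.05,0.004,1],
])

```text
time_s: 0.92
position: [0.3103, -0.4031, 0.2704]
eef_rot: [180.0, -0.0, 20.5]
wrist_force: [-0.2, 0.1, 0.6]
gripper_width: 0.998
grasp_force: 0.0
```

Call:
arm_command([
  [0,0,0.02,0.028,0.05,0,1],
  [0,0,0.02,0.028,0.05,0,1],
  [0,0,0.02,0.028,0.05,0,1],
  [0,0,0.02,0.028,0.05,0,1],
  [0,0,0.02,0.028,0.05,0,1],
])

```text
time_s: 1.55
position: [0.4501, -0.1533, 0.2704]
eef_rot: [179.9, -0.0, 26.2]
wrist_force: [0.7, -1.6, -0.5]
gripper_width: 1.003
grasp_force: 0.0
```

Call:
arm_command([
  [0,0,0.02,0.028,0.05,0,0.8],
  [0,0,0.02,0.028,0.05,0,0.7],
  [0,0,0.02,0.028,0.05,0,0.6],
  [0,0,0.02,0.028,0.05,0,0.6],
  [0,0,0.02,0.028,0.05,0,0.6],
])

```text
time_s: 2.17
position: [0.5903, 0.0965, 0.2701]
eef_rot: [180.0, -0.0, 31.9]
wrist_force: [0.1, -0.8, 0.1]
gripper_width: 0.598
grasp_force: 0.0
```

Call:
arm_command([
  [0,0,0.01,0.004,0.002,-0.015,0.6],
  [0,0,0.01,0.004,0.003,-0.03,0.6],
  [0,0,0,0,0,-0.03,0.6],
  [0,0,0,0,0,-0.02,0.6],
  [0,0,0,0,0,-0.009,0.6],
], squeeze=50)

```text
time_s: 2.8
position: [0.5969, 0.0992, 0.1648]
eef_rot: [-180.0, 0.1, 33.0]
wrist_force: [0.5, 0.5, 0.1]
gripper_width: 0.598
grasp_force: 0.0
```

Call:
arm_command([
  [0,0,0,0,0,0,0.4],
  [0,0,0,0,0,0,0.25],
  [0,0,0,0,0,0,0.1],
  [0,0,0,0,0,0,0],
  [0,0,0,0,0,0,0],
])

```text
time_s: 3.42
position: [0.597, 0.102, 0.1674]
eef_rot: [-179.9, -0.1, 33.1]
wrist_force: [-4.8, 2.8, 4.7]
gripper_width: 0.154
grasp_force: 49.7
```

Call:
arm_command([
  [0,0,-0.08,0,0,0,0],
  [0,0,-0.11,0,0,0,0],
  [0,0,-0.11,0,0,0,0],
  [0,0,-0.11,0,0,0,0],
  [0,0,-0.11,0,0,0,0],
])

```text
time_s: 4.05
position: [0.5965, 0.1036, 0.1674]
eef_rot: [-179.8, 0.0, 3.3]
wrist_force: [-6.1, 6.1, 4.3]
gripper_width: 0.156
grasp_force: 49.5
```

Call:
arm_command([
  [0,0,-0.11,0,0,0,0],
  [0,0,-0.11,0,0,0,0],
  [0,0,-0.11,0,0,0,0],
  [0,0,-0.1,0,0,0,0],
  [0,0,-0.06,0,0,0,0],
])

```text
time_s: 4.68
position: [0.5967, 0.1051, 0.1674]
eef_rot: [-179.7, 0.1, -24.7]
wrist_force: [-3.5, 9.0, 4.8]
gripper_width: 0.156
grasp_force: 49.2
```

```bash
python3 - <<'E'
from h import *
s=r.get_state();print(s['eef_rot'],s['position'],s['wrist_force'],s['moment'],s['joint_positions'].round(0))
E
```

```text
[-1.79727303e+02  8.01154182e-02 -2.46535382e+01] [0.59674234 0.10514513 0.16735988] [-3.53727956  8.96188553  4.78750653] [1.2863584  0.67246128 0.16944698] [  -1.   26.  -17.  102.    9.   53. -137.]
```

Call:
arm_command([
  [0,0,0,0,0,0,0.3],
  [0,0,0,0,0,0,0.6],
  [0,0,0,0,0,0.02,0.6],
  [0,0,0,0,0,0.04,0.6],
  [0,0,0,0,0,0.04,0.6],
])

```text
time_s: 5.3
position: [0.5977, 0.0988, 0.2669]
eef_rot: [179.9, -0.0, -24.9]
wrist_force: [0.2, -0.1, 0.1]
gripper_width: 0.599
grasp_force: 0.0
```

Call:
arm_command([
  [0,0,0.17,-0.008,-0.02,0,0.8],
  [0,0,0.17,-0.01,-0.03,0,1],
  [0,0,0.17,-0.01,-0.03,0,1],
  [0,0,0.17,-0.01,-0.03,0,1],
  [0,0,0.17,-0.01,-0.03,0,1],
])

```text
time_s: 5.92
position: [0.5492, -0.0421, 0.2661]
eef_rot: [179.9, -0.0, 24.1]
wrist_force: [0.9, -0.2, -0.0]
gripper_width: 1.002
grasp_force: 0.0
```

Call:
arm_command([
  [0,0,0.17,-0.01,-0.03,0,1],
  [0,0,0.17,-0.01,-0.03,0,1],
  [0,0,0.17,-0.01,-0.03,0,1],
  [0,0,0.17,-0.01,-0.03,0,1],
  [0,0,0.17,-0.01,-0.03,0,1],
])

```text
time_s: 6.55
position: [0.4989, -0.192, 0.2661]
eef_rot: [180.0, 0.0, 72.8]
wrist_force: [-0.9, 0.7, 0.1]
gripper_width: 0.997
grasp_force: 0.0
```

Call:
arm_command([
  [0,0,0.17,-0.01,-0.03,-0.01,0.8],
  [0,0,0.17,-0.01,-0.03,-0.01,0.7],
  [0,0,0.17,-0.01,-0.02,-0.01,0.7],
  [0,0,0.17,-0.005,-0.01,-0.01,0.7],
  [0,0,0.17,0,0,0,0.7],
])

```text
time_s: 7.18
position: [0.4628, -0.2821, 0.225]
eef_rot: [-179.9, -0.1, 121.4]
wrist_force: [0.0, 0.2, -0.1]
gripper_width: 0.698
grasp_force: 0.0
```

```bash
python3 - <<'E'
from h import *
t=grab('top');s=grab('scene')
a=cv2.resize(t['img'][100:225,95:205],None,fx=4.5,fy=4.5,interpolation=cv2.INTER_CUBIC)
b=cv2.resize(s['img'][205:320,225:365],None,fx=4.5,fy=4.5,interpolation=cv2.INTER_CUBIC)
cv2.imwrite('pics/topc2.png',a[:,:,::-1]);cv2.imwrite('pics/scenec2.png',b[:,:,::-1])
st=r.get_state();print(st['time_s'],st['position'],st['eef_rot'],st['joint_positions'].round())
print('blue',blobs(t,(100,120,60),(125,255,255)))
print('blueS',blobs(s,(100,120,60),(125,255,255)))
E
```

```text
7.275 [ 0.46388361 -0.28114698  0.22579222] [-1.79992553e+02 -5.49812993e-03  1.21158681e+02] [ 54.  19. -34. 106.  12.  58.  46.]
blue [([150, 143, 25, 27, 297], [161.2, 155.1]), ([21, 232, 80, 58, 935], [59.9, 261.0]), ([61, 238, 15, 8, 30], [68.0, 242.2])]
blueS [([0, 0, 69, 119, 6499], [29.4, 52.0]), ([168, 0, 10, 25, 192], [172.7, 11.2]), ([172, 33, 18, 26, 270], [179.8, 43.9]), ([96, 90, 32, 5, 38], [111.7, 92.1]), ([283, 265, 8, 17, 68], [286.4, 273.9]), ([264, 271, 21, 17, 94], [269.9, 280.6])]
```

View pics/topc2.png

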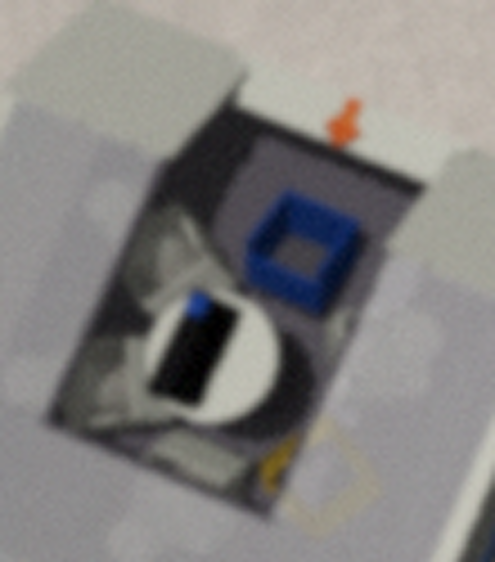

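View pics/scenec2.png

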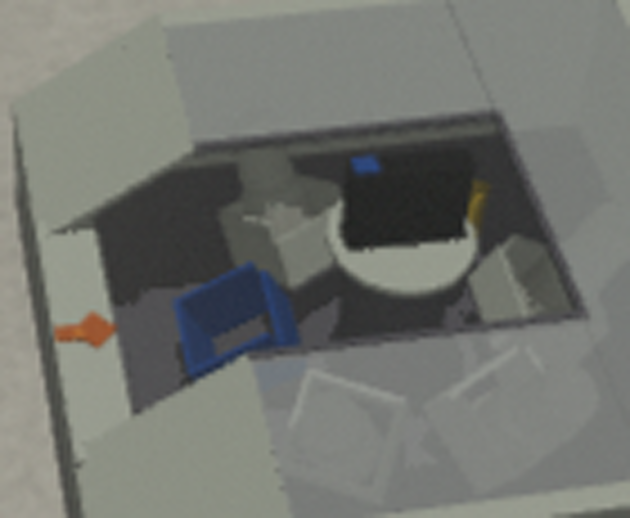

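The blue bay now stands in the window before the arrow (top crop rim corners (290,190),(360,230),(322,313),(250,272), floor (305,256); scene crop floor (243,335)). I check the angle by long edges, and the bay position.

```bash
python3 - <<'E'
from h import *
s=grab('scene');t=grab('top')
T=lambda u,v:(95+(u+.5)/4.5-.5,100+(v+.5)/4.5-.5)
S=lambda u,v:(225+(u+.5)/4.5-.5,205+(v+.5)/4.5-.5)
ang=lambda f,p,q,z:np.degrees(np.arctan2(*(onz(f,*q,z)-onz(f,*p,z))[[1,0]]))
h=cv2.cvtColor(s['img'],cv2.COLOR_RGB2HSV);m=cv2.inRange(h,(100,70,40),(125,255,255));m[:318]=0;m[:,:265]=0;m[362:]=0;m[:,490:]=0
vx,vy,x0,y0=cv2.fitLine(cv2.findNonZero(m),cv2.DIST_HUBER,0,.01,.01).ravel();print('stripe n',m.sum()//255,ang(s,(x0,y0),(x0-150*vx,y0-150*vy),.03))
for n,f,a,b,z in(('rearT',t,T(48,420),T(270,518),.139),('rearS',s,S(585,317),S(500,112),.139),('frontT',t,T(237,103),T(424,186),.089),('barL',t,T(155,388),T(188,300),.182),('barR',t,T(197,408),T(237,320),.182),('topS',s,S(585,317),S(250,357),.139)):print(n,ang(f,a,b,z))
print('floor',tri(t,T(305,256),s,S(243,335)))
for u in((290,190),(360,230),(322,313),(250,272)):print(onz(t,*T(*u),.086).round(4))
ax=np.array([.599,.104]);d=np.array([np.cos(np.radians(-25)),np.sin(np.radians(-25))])
print('exp floor px',proj(t,[*(ax+.068*d),.055]),T(305,256),proj(s,[*(ax+.068*d),.055]),S(243,335))
print('ax-arrow',np.degrees(np.arctan2(.0399-.104,.7372-.599)))
m=cv2.inRange(cv2.cvtColor(t['img'],cv2.COLOR_RGB2HSV),(100,120,60),(125,255,255));m[:,:135]=0;m[:,195:]=0;m[225:]=0
print('t=',r.get_state()['position'])
E
```

```text
stripe n 718 -24.28408135556985
rearT -114.67960651091582
rearS -114.78661596724004
frontT -115.70568675380822
barL -20.34101236259706
barR -24.467431597839123
topS -24.536504836445495
floor (array([0.66555589, 0.06870485, 0.06753785]), np.float64(0.0007206309211859943))
[0.7011 0.0721 0.086 ]
[0.6763 0.0313 0.086 ]
[0.6285 0.0534 0.086 ]
[0.6536 0.0953 0.086 ]
exp floor px (np.float64(161.17624590784126), np.float64(159.40094521959998)) (162.38888888888889, 156.5) (np.float64(281.6782052462751), np.float64(283.67159504759144)) (278.6111111111111, 279.05555555555554)
ax-arrow -24.882839275660405
t= [ 0.46429707 -0.28053271  0.22613627]
```

```bash
python3 - <<'E'
from h import *
s=grab('scene');t=grab('top')
a=np.radians(-24.7);d=np.array([np.cos(a),np.sin(a),0]);l=np.array([-d[1],d[0],0]);z=np.array([0,0,1.])
ax=np.array([.599,.104,0]);o=ax+.068*d+.055*z;u=.5*d+np.sqrt(.75)*z;x=np.sqrt(.75)*d-.5*z
def show(n,p):
    T=proj(t,p);S=proj(s,p);print(n,p.round(3),'T',((T[0]-95+.5)*4.5-.5).round(),((T[1]-100+.5)*4.5-.5).round(),'S',((S[0]-225+.5)*4.5-.5).round(),((S[1]-205+.5)*4.5-.5).round())
show('origin',o)
for n,sx,hh in(('outer',1,.036),('inner',-1,.026)):
  for sy in(1,-1):show(n+('L' if sy>0 else 'R'),o+.024*sx*x+.024*sy*l+hh*u)
show('hub',ax+.132*z);show('barfront',ax+.182*z+.03*d);show('barback',ax+.182*z-.03*d)
st=r.get_state();print(st['position'],st['eef_rot'],st['time_s'])
E
```

```text
origin [0.661 0.076 0.055] T 299.0 269.0 S 257.0 356.0
outerL [0.706 0.081 0.074] T 281.0 187.0 S 190.0 378.0
outerR [0.686 0.038 0.074] T 354.0 218.0 S 174.0 303.0
innerL [0.664 0.101 0.09 ] T 239.0 254.0 S 286.0 347.0
innerR [0.644 0.057 0.09 ] T 314.0 286.0 S 266.0 272.0
hub [0.599 0.104 0.132] T 208.0 355.0 S 402.0 236.0
barfront [0.626 0.091 0.182] T 199.0 289.0 S 350.0 170.0
barback [0.572 0.117 0.182] T 150.0 396.0 S 474.0 157.0
[ 0.46454381 -0.28008157  0.22623371] [1.79995129e+02 3.20027312e-02 1.21173102e+02] 7.475
```

Call:
arm_command([
  [0,0,0.12,-0.002,0.002,-0.02,0.7],
  [0,0,0.12,-0.002,0.002,-0.03,0.7],
  [0,0,0.12,-0.001,0.002,-0.03,0.7],
  [0,0,0.12,0,0,-0.03,0.7],
  [0,0,0.115,0,0,-0.02,0.7],
], squeeze=30)

```text
time_s: 8.1
position: [0.4592, -0.2737, 0.0949]
eef_rot: [-180.0, -0.1, 155.5]
wrist_force: [-0.0, -0.3, -0.1]
gripper_width: 0.702
grasp_force: 0.0
```

```bash
python3 - <<'E'
from h import *
s=grab('scene');t=grab('top');st=r.get_state();print(st['position'],st['eef_rot'],st['joint_positions'].round())
b=cv2.resize(s['img'][110:220,200:320],None,fx=5,fy=5,interpolation=cv2.INTER_CUBIC)
cv2.imwrite('pics/g1.png',b[:,:,::-1])
E
```

```text
[ 0.45822505 -0.27324945  0.09413789] [179.96099036  -0.24228216 155.33112613] [ 55.  30. -37. 114.  25.  45.  69.]
```

View pics/g1.png

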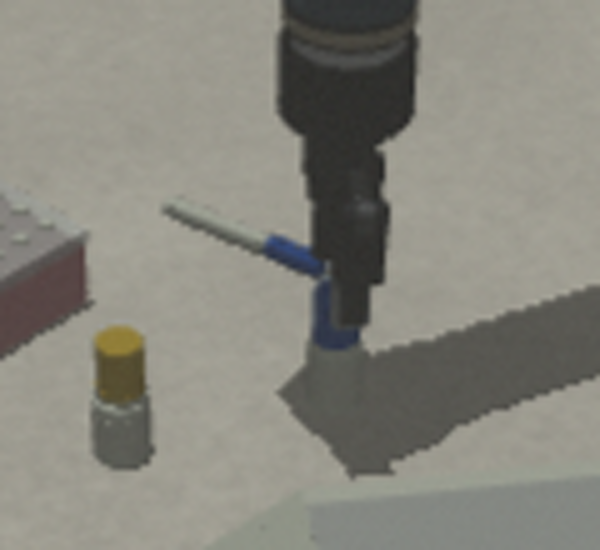

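The fingers straddle the blue cap (crop (337,315)), clear of the yellow bottle and the marker; I go down and grip.

Call:
arm_command([
  [0,0,0,0.001,-0.001,-0.013,0.7],
  [0,0,0,0,0,-0.011,0.7],
  [0,0,0,0,0,0,0.5],
  [0,0,0,0,0,0,0.35],
  [0,0,0,0,0,0,0.2],
])

```text
time_s: 8.82
position: [0.4608, -0.2749, 0.0725]
eef_rot: [-180.0, 0.0, 155.4]
wrist_force: [0.2, 0.4, -0.1]
gripper_width: 0.318
grasp_force: 30.0
```

Call:
arm_command([
  [0,0,0,0,0,0,0.1],
  [0,0,0,0,0,0,0.1],
  [0,0,0,0,0,0.02,0.1],
  [0,0,0,0,0,0.04,0.1],
  [0,0,0,0,0,0.04,0.1],
])

```text
time_s: 9.45
position: [0.4604, -0.2746, 0.174]
eef_rot: [180.0, -0.0, 155.4]
wrist_force: [0.6, -1.1, -1.3]
gripper_width: 0.317
grasp_force: 29.9
```

```bash
python3 - <<'E'
from h import *
s=grab('scene');t=grab('top');st=r.get_state();print(st['position'],st['eef_rot'],st['joint_positions'].round(),st['wrist_force'])
p=st['position']
print('proj bottle foot/body mid if centred, S',proj(s,p-[0,0,.07]),proj(s,p-[0,0,.05]))
b=cv2.resize(s['img'][80:200,200:330],None,fx=5,fy=5,interpolation=cv2.INTER_CUBIC)
cv2.imwrite('pics/g2.png',b[:,:,::-1])
print([((u-200+.5)*5-.5,(v-80+.5)*5-.5) for u,v in (proj(s,p-[0,0,k]) for k in(.07,.048,.026))])
E
```

```text
[ 0.46339834 -0.27568569  0.17741011] [-179.93468561    0.54712059  155.37679042] [ 58.  24. -41. 109.  19.  53.  74.] [ 1.33985867 -0.25759097 -0.10006393]
proj bottle foot/body mid if centred, S (np.float64(266.05236694446813), np.float64(161.15743319340586)) (np.float64(266.2408120623264), np.float64(155.43274147849723))
[(np.float64(332.26183472234067), np.float64(407.7871659670293)), (np.float64(333.29925187011565), np.float64(376.2719247218896)), (np.float64(334.3582286615303), np.float64(344.1017325036303))]
```

View pics/g2.png

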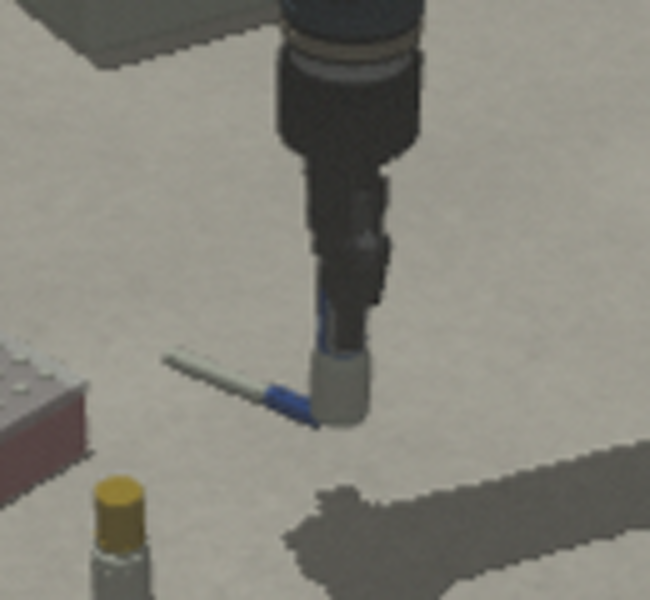

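The bottle hangs upright in the grip (body centre at crop (341,385)). Carry it above the window while tilting.

Call:
arm_command([
  [0.01,0.02,0,0.018,0.02,0.02,0.1],
  [0.023,0.05,0,0.027,0.032,0.02,0.1],
  [0.023,0.05,0,0.028,0.033,0.02,0.1],
  [0.023,0.05,0,0.028,0.033,0.02,0.1],
  [0.023,0.05,0,0.028,0.033,0.006,0.1],
])

```text
time_s: 10.18
position: [0.5906, -0.1229, 0.2597]
eef_rot: [179.9, -13.9, 155.4]
wrist_force: [1.0, -0.5, -0.7]
gripper_width: 0.32
grasp_force: 30.0
```

Call:
arm_command([
  [0.023,0.05,0,0.028,0.033,0,0.1],
  [0.023,0.05,0,0.028,0.033,0,0.1],
  [0.023,0.05,0,0.028,0.033,0,0.1],
  [0.023,0.05,0,0.028,0.033,0,0.1],
  [0.025,0.056,0,0.027,0.036,0,0.1],
])

```text
time_s: 10.8
position: [0.7292, 0.0444, 0.258]
eef_rot: [180.0, -30.1, 155.3]
wrist_force: [1.3, -0.0, -0.0]
gripper_width: 0.318
grasp_force: 30.0
```

Call:
arm_command([
  [0,0,0,0,0,0,0.1],
  [0,0,0,0,0,0,0.1],
  [0,0,0,0,0,0,0.1],
  [0,0,0,0,0,0,0.1],
  [0,0,0,0,0,0,0.1],
])

```text
time_s: 11.42
position: [0.7283, 0.0433, 0.2587]
eef_rot: [180.0, -30.0, 155.3]
wrist_force: [0.6, 0.2, -0.8]
gripper_width: 0.316
grasp_force: 30.1
```

```bash
cat > tgt.py <<'E'
from h import *
from scipy.spatial.transform import Rotation as Ro
st=r.get_state();a=np.radians(-24.7);d=np.array([np.cos(a),np.sin(a),0]);z=np.array([0,0,1.]);l=np.cross(z,d)
u=.5*d+np.sqrt(.75)*z;x=np.sqrt(.75)*d-.5*z
o=np.array([.599,.104,.055])+.068*d
R=Ro.from_euler('xyz',st['eef_rot'],degrees=True);des=Ro.from_matrix(np.c_[-x,-l,-u])
p=st['position'];tcp=o+.003*x+.0715*u
print('t',st['time_s'],'pos',p.round(4),'home',tcp.round(4),'delta',(tcp-p).round(4))
e=tcp-p;print('delta along x,l,u mm',[round(1e3*float(e@v),1) for v in(x,l,u)],'rotvec',(des*R.inv()).as_rotvec().round(4),'joints',st['joint_positions'].round(),'F',st['wrist_force'].round(1),'M',st['moment'].round(2))
print('u',u.round(3),'x',x.round(3),'l',l.round(3))
E
python3 tgt.py
```

```text
Traceback (most recent call last):
  File "tgt.py", line 6, in <module>
    R=Ro.from_euler('xyz',st['eef_rot'],degrees=True);des=Ro.from_matrix(np.c_[-x,-l,-u])
                                                          ~~~~~~~~~~~~~~^^^^^^^^^^^^^^^^^
  File "scipy/spatial/transform/_rotation.pyx", line 1143, in scipy.spatial.transform._rotation.Rotation.from_matrix
ValueError: Non-positive determinant (left-handed or null coordinate frame) in rotation matrix 0: [[-0.78679116 -0.41786707 -0.45425409]
 [ 0.3618835  -0.90850818  0.20893354]
 [ 0.5         0.         -0.8660254 ]].
```

Call:
arm_command([
  [0,0,0,-0.002,0.001,-0.015,0.1],
  [0,0,0,-0.002,0.0015,-0.025,0.1],
  [0,0,0,-0.002,0.001,-0.025,0.1],
  [0,0,0,-0.002,0.001,-0.02,0.1],
  [0,0,0,-0.002,0.001,-0.015,0.1],
])

```text
time_s: 12.05
position: [0.718, 0.0496, 0.1564]
eef_rot: [-180.0, -30.1, 155.4]
wrist_force: [0.3, -0.5, -0.5]
gripper_width: 0.321
grasp_force: 30.1
```

```bash
sed -i 's/np.c_\[-x,-l,-u\]/np.c_[-x,l,-u]/' tgt.py; cat >> tgt.py <<'E'
import sys
s=grab('scene');t=grab('top')
a=cv2.resize(t['img'][110:190,110:215],None,fx=4,fy=4,interpolation=cv2.INTER_CUBIC)
b=cv2.resize(s['img'][205:310,225:330],None,fx=4,fy=4,interpolation=cv2.INTER_CUBIC)
b2=b[:, :, ::-1];a2=cv2.copyMakeBorder(a[:,:,::-1],0,b.shape[0]-a.shape[0],0,0,cv2.BORDER_CONSTANT)
cv2.imwrite('pics/'+sys.argv[1],np.hstack([cv2.resize(a2,None,fx=.9,fy=.9),cv2.resize(b2,None,fx=.9,fy=.9)]))
E
python3 tgt.py p1.png
```

```text
t 12.05 pos [0.718  0.0496 0.1564] home [0.6956 0.0596 0.1154] delta [-0.0223  0.01   -0.0409]
delta along x,l,u mm [-0.7, -0.3, -47.7] rotvec [-0.0006 -0.0014 -0.0009] joints [ 16.  55. -40.  63.  12.  94.  47.] F [ 0.3 -0.5 -0.5] M [-0.22 -0.55 -0.05]
u [ 0.454 -0.209  0.866] x [ 0.787 -0.362 -0.5  ] l [ 0.418  0.909 -0.   ]
```

View pics/p1.png

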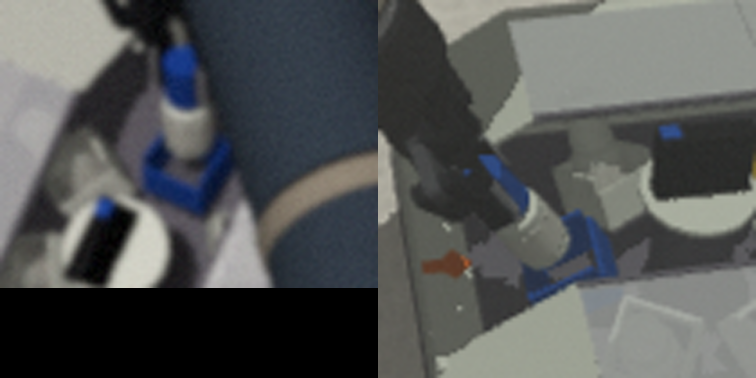

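Left (top view): the tilted bottle's foot (188,150) is in line above the blue bay (188,170); right (scene) agrees. Lowering along the pocket axis.

Call:
arm_command([
  [0,0,0,-0.0025,0.001,-0.005,0.1],
  [0,0,0,-0.0025,0.001,-0.005,0.1],
  [0,0,0,-0.003,0.0015,-0.005,0.1],
  [0,0,0,-0.0025,0.001,-0.005,0.1],
  [0,0,0,-0.0025,0.0015,-0.005,0.1],
])

```text
time_s: 12.78
position: [0.7053, 0.0557, 0.1328]
eef_rot: [180.0, -30.0, 155.4]
wrist_force: [0.3, 0.1, -0.0]
gripper_width: 0.317
grasp_force: 30.1
```

Call:
arm_command([
  [0,0,0,-0.002,0.001,-0.003,0.1],
  [0,0,0,-0.0015,0.0005,-0.003,0.1],
  [0,0,0,-0.0015,0.001,-0.003,0.1],
  [0,0,0,-0.0015,0.0005,-0.003,0.1],
  [0,0,0,0,0,0,0.1],
])

```text
time_s: 13.4
position: [0.6988, 0.0586, 0.1207]
eef_rot: [180.0, -30.0, 155.4]
wrist_force: [0.7, -0.3, -1.3]
gripper_width: 0.319
grasp_force: 30.1
```

```bash
python3 tgt.py p2.png
```

```text
t 13.4 pos [0.6988 0.0586 0.1207] home [0.6956 0.0596 0.1154] delta [-0.0031  0.0009 -0.0053]
delta along x,l,u mm [-0.2, -0.5, -6.2] rotvec [-0.0007 -0.0006 -0.0009] joints [ 17.  55. -40.  68.  13.  89.  47.] F [ 0.7 -0.3 -1.3] M [-0.28 -0.52  0.01]
u [ 0.454 -0.209  0.866] x [ 0.787 -0.362 -0.5  ] l [ 0.418  0.909 -0.   ]
```

Call:
arm_command([
  [0,0,0,-0.0005,0.0003,-0.0012,0.1],
  [0,0,0,-0.0005,0.0002,-0.0012,0.1],
  [0,0,0,-0.0006,0.0003,-0.001,0.1],
  [0,0,0,-0.0005,0.0002,-0.001,0.1],
  [0,0,0,0,0,0,0.1],
])

```text
time_s: 14.12
position: [0.6969, 0.0596, 0.1166]
eef_rot: [180.0, -30.0, 155.4]
wrist_force: [1.1, 0.4, -1.5]
gripper_width: 0.32
grasp_force: 30.2
```

Call:
arm_command([
  [0,0,0,-0.0004,0.0002,-0.0006,0.1],
  [0,0,0,-0.0003,0.0001,-0.0006,0.1],
  [0,0,0,0,0,0,0.1],
  [0,0,0,0,0,0,0.1],
  [0,0,0,0,0,0,0.1],
])

```text
time_s: 14.75
position: [0.6968, 0.0596, 0.1164]
eef_rot: [179.9, -29.9, 155.3]
wrist_force: [2.6, -2.5, 5.1]
gripper_width: 0.318
grasp_force: 30.6
```

Contact with the floor at the expected depth (about 6 N). Release and back out along the bottle axis.

Call:
arm_command([
  [0,0,0,0,0,0,0.36],
  [0,0,0,0,0,0,0.42],
  [0,0,0,0,0,0,0.5],
  [0,0,0,0,0,0,0.6],
  [0,0,0,0,0,0,0.6],
])

```text
time_s: 15.38
position: [0.6961, 0.06, 0.1154]
eef_rot: [180.0, -30.0, 155.4]
wrist_force: [0.3, -0.1, 0.2]
gripper_width: 0.603
grasp_force: 0.0
```

Call:
arm_command([
  [0,0,0,0.004,-0.002,0.008,0.6],
  [0,0,0,0.009,-0.004,0.017,0.6],
  [0,0,0,0.01,-0.005,0.02,0.6],
  [0,0,0,0.01,-0.005,0.02,0.6],
  [0,0,0,0.01,-0.005,0.02,0.6],
])

```text
time_s: 16.0
position: [0.7398, 0.0386, 0.2019]
eef_rot: [179.9, -30.0, 155.4]
wrist_force: [0.2, 0.4, 0.3]
gripper_width: 0.599
grasp_force: 0.0
```

Call:
arm_command([
  [0,0,0,0,-0.01,0.03,0.6],
  [0,0,0,0,-0.03,0.03,0.6],
  [0,0,0,0,-0.05,0.02,0.6],
  [0,0,0,-0.01,-0.05,0,0.6],
  [0,0,0,-0.01,-0.05,0,0.6],
])

```text
time_s: 16.62
position: [0.7191, -0.1526, 0.2815]
eef_rot: [179.9, -29.9, 155.4]
wrist_force: [0.6, -0.7, -0.4]
gripper_width: 0.604
grasp_force: 0.0
```

Call:
arm_command([
  [0,0,0,-0.02,-0.05,0,0.6],
  [0,0,0,-0.02,-0.05,0,0.6],
  [0,0,0,-0.02,-0.04,0,0.6],
  [0,0,0,0,-0.01,0,0.6],
  [0,0,0,0,0,0,0.6],
])

```text
time_s: 17.25
position: [0.6594, -0.3014, 0.2807]
eef_rot: [179.9, -30.0, 155.3]
wrist_force: [0.3, 0.9, 0.2]
gripper_width: 0.601
grasp_force: 0.0
```

```bash
python3 tgt.py p3.png; python3 - <<'E'
from h import *
t=grab('top');s=grab('scene')
a=np.radians(-24.7);d=np.array([np.cos(a),np.sin(a),0]);z=np.array([0,0,1.]);u=.5*d+np.sqrt(.75)*z;x=np.sqrt(.75)*d-.5*z
o=np.array([.599,.104,.055])+.068*d+.004*x
print('exp cap top/mid T,S',proj(t,o+.082*u),proj(t,o+.065*u),proj(s,o+.082*u),proj(s,o+.065*u))
for f in(t,s):print([b for b in blobs(f,(100,120,60),(125,255,255)) if b[0][0]>130 and b[0][1]>100])
E
```

```text
t 17.25 pos [ 0.6594 -0.3014  0.2807] home [0.6956 0.0596 0.1154] delta [ 0.0363  0.361  -0.1653]
delta along x,l,u mm [-19.4, 343.1, -202.1] rotvec [-0.001   0.0007  0.0005] joints [ 35.  51. -34.  51.  18. 113.  74.] F [0.3 0.9 0.2] M [-0.13 -0.42 -0.04]
u [ 0.454 -0.209  0.866] x [ 0.787 -0.362 -0.5  ] l [ 0.418  0.909 -0.   ]
exp cap top/mid T,S (np.float64(160.69857303376466), np.float64(138.02928674576555)) (np.float64(160.94043788292788), np.float64(142.48194559836514)) (np.float64(262.98572074296504), np.float64(265.28609503653263)) (np.float64(266.6850252248659), np.float64(269.43413601144795))
[([156, 133, 13, 17, 159], [162.1, 141.5]), ([150, 147, 25, 22, 205], [160.7, 158.7])]
[([257, 260, 24, 17, 163], [266.1, 266.8]), ([283, 265, 8, 17, 67], [286.4, 273.8])]
```

View pics/p3.png

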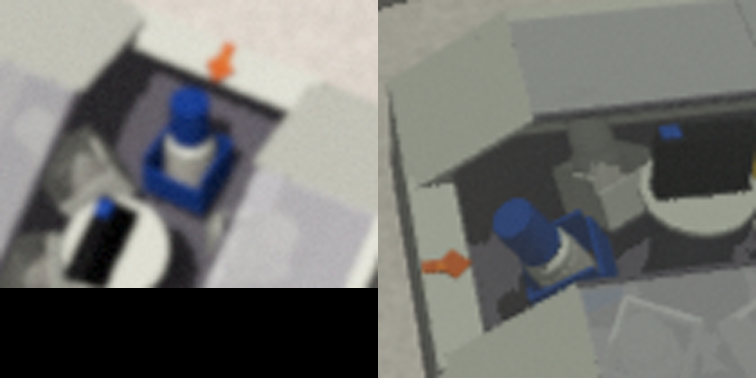

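The bottle is home in the blue bay (cap within about 1–2 px of where a home bottle should show), the bay is still at the arrow, and the robot is clear of everything.

```bash
python3 -c "
from rig import r
print(r.hand_in())"
```

```text
the job is handed in; nothing more can be done
None
```

The blue-capped bottle is loaded in the blue bay, which stands at the window in line with the orange arrow. I handed the job in at about 17 s; the rig returned no verdict.

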